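# Unlock the medicine carousel and step it to compartment 5

## Robot

A 6-joint arm with a two-finger parallel gripper is mounted at the origin on the work surface. World frame = base frame: x ahead of the robot, y to its left, z up, the work surface at z = 0. Lengths are in mm, angles in rad, forces in N, time in s.
With the tool pointing down it reaches from about 325 to 900 mm from the base axis. Payload 3.5 kg.
Tool frame: the origin (TCP) lies at the very end of the fingers, on their centre line; the grasp point (between the pads) lies 19 mm behind it; z points along the fingers, x is the direction in which the jaws open and shut, and the axes are right-handed (so a half turn about z gives the same grasp; the last joint's range is limited). The gripper opens to 85 mm and grips with 20 to 120 N. Pads are 22 mm wide; open, the fingers measure 114 mm over their backs; the gripper's body (76 mm by 85 mm) begins 54 mm behind the grasp point. The pads swing forward as they close: fully open they stand 13 mm farther back than shut.
Start: joints at [1.227, 0.276, -0.026, 1.268, 0, 1.467], TCP at [149.056, 606.963, 231.313] pointing down, gripper open.
Joint ranges: [-3.12, 3.12], [-0.85, 1.88], [-1.08, 1.24], [-1.95, 2.15], [-1.57, 1.53], [-3.14, 3.14]. Speed limits (rad/s): [2.57, 2.57, 3.14, 3.14, 3.14, 3.14].

## Interface

Orientations are given as [roll, pitch, yaw] about the fixed x, y, z axes, in that order (R = Rz(yaw) Ry(pitch) Rx(roll)).
In Python, from plant import ctrl gives the robot as it stands. The module is installed in compiled form; this text tells all that it offers.
- The arm moves only by the shell command python3 -m creep 'ROWS' [FORCE]. ROWS is JSON, a list of rows, each an object of numbers: "dx", "dy", "dz": the shift along the tool's x, y, z in cm; "wx", "wy", "wz": the turn, a rotation vector about the tool's x, y, z in degrees; "grip": the closure, from 0 (fully open) to 1 (shut). A call has exactly 5 rows; each row is the pose to reach, as a shift and turn from the pose commanded when the call began, along the tool's axes at that moment; what a row does not reach only later rows make up. A row lasts 1/8 s, in which the tool goes at most 62.5 mm and 10.7 degrees, less where a joint would pass 70% of its speed; a pose out of reach is approached as far as the arm can. A call with a gripper value outside its range is refused whole. The fingers move at their own pace and stop on an object; FORCE is the grip in N (left out, the last holds). Time passes only in rows, so rows that repeat a pose let the fingers close, or fill a call up. It gives the time, the measured TCP pose, the force and the opening at its end, in the units of the state.
- ctrl.sense(): the state, without advancing time (a new reading comes with each control period).
- ctrl.capture(name): name is "side" or "top" or "wrist"; returns a dict with "img" (384x512x3 uint8, red, green, blue), "mtx" (3x3 intrinsics, pixels), "k1" (the pictures are not rectified: a ray, as slopes to the right and down, at radius r is drawn at 1 + k1 r^2 times it, then the intrinsics apply), "T" (4x4, takes a point from camera to world coordinates); the wrist camera has in their place "mount" (4x4, takes a point from camera to tool coordinates, whose origin is the TCP and whose axes are the tool frame's). Camera axes: x right, y down, z forward; pixel columns grow to the right and rows downward; lengths in mm; the calibration is good to about 2 mm. A picture is of the moment at which its call begins: read the wrist's pose just before it. There is no depth.
- ctrl.sign_off(): hands the job in, once; it reports no verdict.
The state is a dict: "time_s": time; "joints": joint angles; "dq": joint speeds; "tau": joint torques, N m; "ee_pos": TCP position; "tcp_rot": TCP orientation; "force": force on the tool from outside, world axes, zero at the start; "wrist_torque": the same for the moment, N m; "finger_gap": finger opening in mm.
Only numpy, scipy, OpenCV 4.12 (cv2) and the standard library are available. Lean on these libraries where they do the work, as an engineer would, in place of code of your own. Each camera call takes 0.05 s, during which the arm holds its last target. There are 200 camera calls.

## Task

Get the medicine carousel ready for the fifth dose: draw its lock pin straight up out of the sleeve beside the button and set it down in the steel tray, then press and release the step button until the numeral 5 stands at the pointer. Do not step past 5, do not turn or push the carousel itself, and leave the glove carton, the bottle and the jar beside it where they are.

Things in the scene. Friction and masses are not known exactly. Their poses are not given: they have to be found in the camera images.
- dispenser: Grey plastic dispenser case, fixed to the table: round base 190 mm across, 50 mm high, carrying the white carousel, and a console (70 x 164 x 55 mm high) on its own -x side. Origin: on the table under the carousel's axis, z up. In its frame, mm: step button at (-133, 42), lock pin sleeve at (-133, -42), thin steel pointer post at (-104, 0), 95 mm high, arrow over the carousel's rim.
- carousel (a joint): Turn of the white carousel (176 mm across, top 88 mm above table; dark numerals 1-7, 28 mm tall), rad, + anticlockwise from above. 0: numeral 1 at the pointer; 0.898 rad more per number: 5 is at 3.590; -0.898 is 7. A detent holds it at each number. Starts at 7, 1, 2 or 3. Each full press of the button moves it on by exactly one number.
- carousel_top (a point): Centre of the carousel's top face, on its vertical axis, 88 mm above the table. A grey hub 52 mm across stands 8 mm higher. The numerals lie 57 mm from this point, their tops toward it.
- step_button (a joint): Depth of the step button, m: 0 fully up, 0.020 fully down; a spring lifts it. Each step needs a full press to the hard stop, then full release to fetch the next tooth; a half press may not step. Pressed at about 30 mm/s it resists with 2 to 6 N before the stop. With the lock pin in its sleeve it stops after 3 to 5 mm and cannot step.
- button_top (a point): Centre of the top face of the step button: a white round button 44 mm across whose top stands 85 mm above the table when up; it moves straight down.
- lock_pin: Lock pin, upright in its sleeve: plain aluminium shaft 26 mm in diameter, 82 mm long, black round grip on top 36 mm in diameter, 33 mm tall; 115 mm in all, about 140 g. Origin: centre of its flat foot, z along the pin to the grip. At the start the foot is 8 mm above the table, 47 mm of shaft in the vertical sleeve (bore 27.5 mm): lift it straight up by over 47 mm. It can stand on its foot.
- pin_grip (a point): Middle of the lock pin's black grip, 98 mm above its foot (106 mm above the table at the start).
- pin_head (a point): Centre of the top of the lock pin's grip, 115 mm above its foot.
- pointer (a point): Tip of the fixed steel pointer arm over the carousel's rim, on the side of the console, 93 mm above the table.
- tray: Shallow steel instrument tray, open at the top, fixed: 240 mm (its x) by 160 mm (its y), rim 22 mm high, walls and floor 3 mm thick. Origin: centre of its underside. To the right or the left of the dispenser.
- glove_box: Bystander: carton of gloves 240 x 125 x 75 mm, on the side of the dispenser where the tray is not. Origin: centre of its underside.
- syrup: Bystander: amber bottle 54 mm across, 125 mm high, beside the carousel. Origin: centre of its underside.
- tablet_jar: Bystander: white jar 64 mm across, 85 mm high, beside the carousel. Origin: centre of its underside.
There are look-alikes about, which are no part of the job. What is shaped like the lock_pin but green or purple is not meant.

How it is judged:
By the outcome, as a careful person would: the job done as asked, in the order asked, and still so for the second after the job is handed in, with the robot touching nothing.
It also fails if it takes over 64 s, if anything falls off the work surface, if the arm or the gripper's body presses on something with over 40 N, if the wrist force passes 120 N, or if a joint passes its speed limit or range.

## Working session

There is one attempt and no reset: what is moved stays moved. The work goes in short steps, Python scripts to look and compute and a shell command to move; the robot and the scene stay as the last step left them, time stands still between calls to the robot, and variables do not carry over. Pictures are saved under pics/ and viewed, about 8 in all and at most 12, crops included, and the job is handed in when it is done.

```bash
mkdir -p pics; cat > h.py <<'E'
import numpy as np, cv2
from plant import ctrl
from scipy.spatial.transform import Rotation as R
def toolT(s):
    T=np.eye(4); T[:3,:3]=R.from_euler('xyz',s['tcp_rot']).as_matrix(); T[:3,3]=s['ee_pos']; return T
def cap(name,save=None):
    s=ctrl.sense(); c=ctrl.capture(name)
    if name=='wrist': c['T']=toolT(s)@np.array(c['mount'])
    if save: cv2.imwrite('pics/'+save,c['img'][:,:,::-1])
    return c
def ray(c,u,v):
    K=np.array(c['mtx'],float); d=np.array([c['k1'],0,0,0],float)
    p=cv2.undistortPoints(np.array([[[u,v]]],float),K,d)[0,0]
    T=np.array(c['T']); return T[:3,3],T[:3,:3]@np.array([p[0],p[1],1])
def onz(c,u,v,z):
    o,d=ray(c,u,v); return o+d*(z-o[2])/d[2]
def proj(c,P):
    T=np.linalg.inv(np.array(c['T'])); q=(T[:3,:3]@np.asarray(P,float).reshape(-1,3).T).T+T[:3,3]
    return cv2.projectPoints(q,np.zeros(3),np.zeros(3),np.array(c['mtx'],float),np.array([c['k1'],0,0,0],float))[0][:,0]
E
python3 - <<'E'
from h import *
s=ctrl.sense();print(s)
a=cap('top');b=cap('side')
for c,n in((a,'top'),(b,'side')):
    print(n,np.array(c['T']).round(2).tolist(),c['k1'],c['mtx'])
    cv2.imwrite(f'pics/{n}0.png',cv2.resize(c['img'][:,:,::-1],(800,600),interpolation=cv2.INTER_CUBIC))
E
```

```text
{'time_s': 0.0, 'joints': array([ 1.22660785e+00,  2.77163933e-01, -2.78923487e-02,  1.26797305e+00,
       -8.90723618e-06,  1.46740821e+00]), 'dq': array([ 0.00019044, -0.00012244,  0.00033248, -0.00053423, -0.0003338 ,
        0.00103975]), 'tau': array([ 7.02569378e-04, -4.45509517e+01,  2.95202100e+01,  1.64144626e-02,
        3.54592123e-05,  3.66272687e-06]), 'ee_pos': array([148.79296603, 606.23499009, 230.13506955]), 'tcp_rot': array([-3.14137106e+00,  2.22200221e-03,  1.32999622e+00]), 'force': array([-0.36659719, -0.14048239,  0.14185502]), 'wrist_torque': array([ 0.05287774, -0.00992958,  0.02880155]), 'finger_gap': 85.36961056095859}
top [[-0.0, -0.99, 0.16, 400.52], [-1.0, 0.0, 0.02, -4.79], [-0.02, -0.16, -0.99, 1281.81], [0.0, 0.0, 0.0, 1.0]] -0.016912278660321436 [[471.35365193   0.         253.14436376]
 [  0.         471.35365193 186.79120056]
 [  0.           0.           1.        ]]
side [[0.98, -0.12, 0.16, 397.5], [-0.2, -0.55, 0.81, -922.66], [-0.01, -0.82, -0.57, 746.65], [0.0, 0.0, 0.0, 1.0]] -0.029313924921763254 [[388.69414179   0.         254.77953561]
 [  0.         388.69414179 192.82506762]
 [  0.           0.           1.        ]]
```

View pics/top0.png

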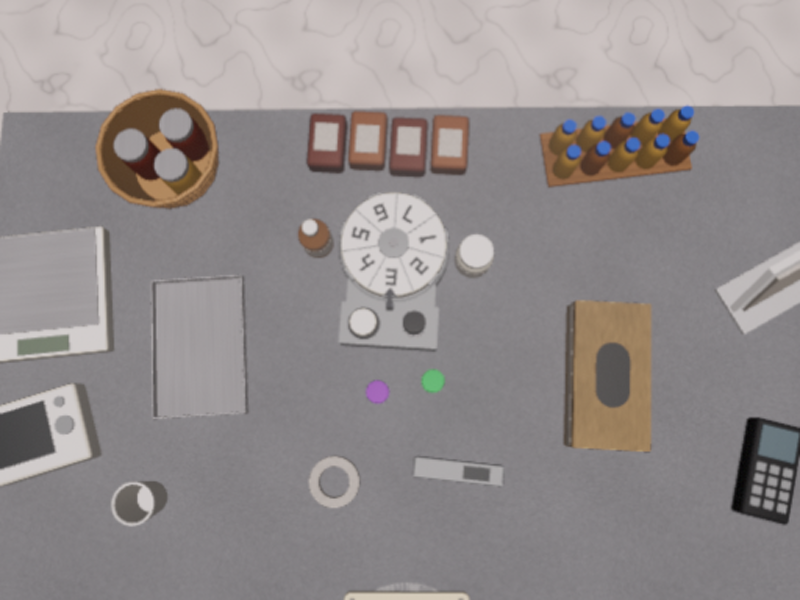

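View pics/side0.png

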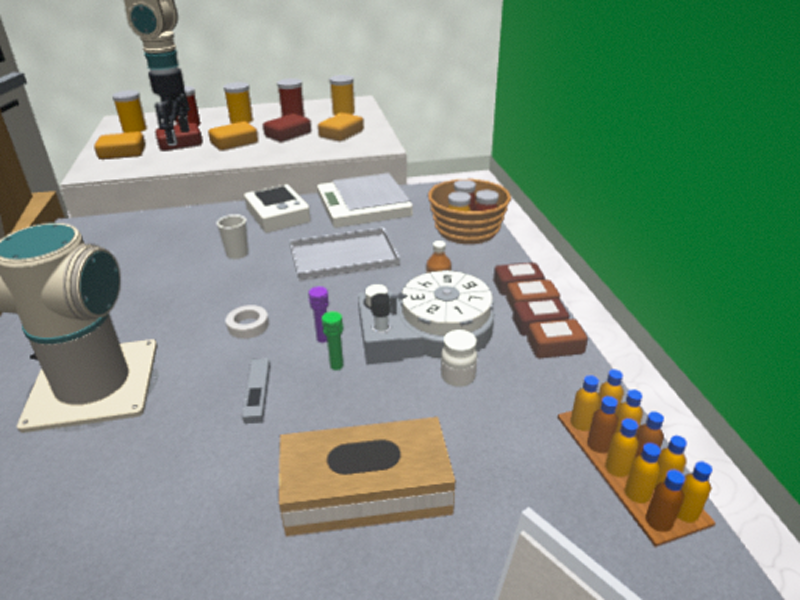

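The lock pin is the black grip at (414,322) in the enlarged top view. The look-alikes are green at (433,381) and purple at (377,391). Numeral 3 stands at the pointer (390,293), so two presses are needed. The tray is on the left, around (198,347). Next I'll measure these.

```bash
python3 - <<'E'
from h import *
c=cap('top'); im=c['img']; g=cv2.cvtColor(im,cv2.COLOR_RGB2GRAY); hsv=cv2.cvtColor(im,cv2.COLOR_RGB2HSV)
def blob(m,x,y,w):
    m=m.astype(np.uint8); k=np.zeros_like(m); k[y-w:y+w,x-w:x+w]=1; m=m*k
    n,l,st,ce=cv2.connectedComponentsWithStats(m); i=1+np.argmax(st[1:,4]); return ce[i],st[i]
pin,st=blob(g<75,265,206,13);print('pin',pin,st,onz(c,*pin,121))
bt,st=blob(g>185,232,206,13);print('btn',bt,st,onz(c,*bt,85))
hub,st=blob((g<175)&(g>100),252,155,14);print('hub',hub,st,onz(c,*hub,96))
for n,lo,hi,z in(('green',50,75,115),('purple',130,160,115)):
    p,st=blob((hsv[...,0]>lo)&(hsv[...,0]<hi)&(hsv[...,1]>80),258,248,40);print(n,p,st,onz(c,*p,z))
for p in((153,279),(243,277),(246,413),(153,417)): print('tray',onz(c,p[0]*.64,p[1]*.64,22).round(0))
print('syrup',onz(c,309*.64,228*.64,125).round(),'jar',onz(c,476*.64,247*.64,85).round())
b=cap('side'); P=onz(c,*pin,121); B=onz(c,*bt,85); print('side proj x1.5625',proj(b,[P,B])*1.5625)
a=c['img'][130:260,200:300,::-1]; a=cv2.resize(a,None,fx=4,fy=4,interpolation=cv2.INTER_CUBIC)
s=b['img'][160:250,190:330,::-1]; s=cv2.resize(s,(400,257),interpolation=cv2.INTER_CUBIC)
cv2.imwrite('pics/crop1.png',np.hstack([a,cv2.copyMakeBorder(s,0,520-257,0,0,0)]))
E
```

```text
Traceback (most recent call last):
ValueError: attempt to get argmax of an empty sequence
```

```bash
cat > m.py <<'E'
from h import *
c=cap('top'); im=c['img']; g=cv2.cvtColor(im,cv2.COLOR_RGB2GRAY); hsv=cv2.cvtColor(im,cv2.COLOR_RGB2HSV)
print(g[206,258:274],g[206,222:242],g[155,240:266])
def blob(m,x,y,w):
    m=m.astype(np.uint8); k=np.zeros_like(m); k[y-w:y+w,x-w:x+w]=1; m=m*k
    n,l,st,ce=cv2.connectedComponentsWithStats(m)
    if n<2: return (x,y),'NONE'
    i=1+np.argmax(st[1:,4]); return ce[i],st[i]
pin,st=blob(g<95,265,206,12);print('pin',pin,st,onz(c,*pin,121))
bt,st=blob(g>170,232,206,13);print('btn',bt,st,onz(c,*bt,85))
hub,st=blob((g<170)&(g>110),252,155,14);print('hub',hub,st,onz(c,*hub,96))
for n,lo,hi,z in(('green',50,75,115),('purple',130,160,115)):
    p,st=blob((hsv[...,0]>lo)&(hsv[...,0]<hi)&(hsv[...,1]>80),258,248,40);print(n,p,st,onz(c,*p,z))
for p in((153,279),(243,277),(246,413),(153,417)): print('tray',onz(c,p[0]*.64,p[1]*.64,22).round(0))
print('syrup',onz(c,309*.64,228*.64,125).round(),'jar',onz(c,476*.64,247*.64,85).round())
b=cap('side'); P=onz(c,*pin,121); B=onz(c,*bt,85); print('side proj x1.5625',proj(b,[P,B])*1.5625)
a=c['img'][130:260,200:300,::-1]; a=cv2.resize(a,None,fx=4,fy=4,interpolation=cv2.INTER_CUBIC)
s=b['img'][160:250,190:330,::-1]; s=cv2.resize(s,(400,257),interpolation=cv2.INTER_CUBIC)
cv2.imwrite('pics/crop1.png',np.hstack([a,cv2.copyMakeBorder(s,0,520-257,0,0,0)]))
E
python3 m.py
```

```text
[ 91  86  86  86  87  88  87  88  87  87  87  87  89  96 133 166] [150 147 190 206 206 206 207 207 207 207 206 207 207 207 207 207 207 203
 179 110] [205 191 163 164 164 165 165 165 161 156 160 161 161 161 162 165 167 166
 166 166 168 185 206 208 208 208]
pin [264.39726027 206.45205479] [258 200  13  14 146] [536.60123932 -12.2079442  121.        ]
btn [231.8317757  205.40186916] [224 198  17  16 214] [543.85237803  70.81962872  85.        ]
hub [251.17279412 155.23529412] [242 146  20  19 272] [672.3861548   20.94040959  96.        ]
green [276.58282209 243.52147239] [270 237  14  14 163] [445.49698648 -41.68600054 115.        ]
purple [241.14814815 250.45679012] [234 244  15  14 162] [428.79061851  45.44620315 115.        ]
tray [627. 442.  22.]
tray [629. 284.  22.]
tray [395. 271.  22.]
tray [388. 430.  22.]
syrup [691. 155. 125.] jar [ 667. -117.   85.]
side proj x1.5625 [[378.88972434 297.6573239 ]
 [375.84161454 289.19895453]]
```

View pics/crop1.png

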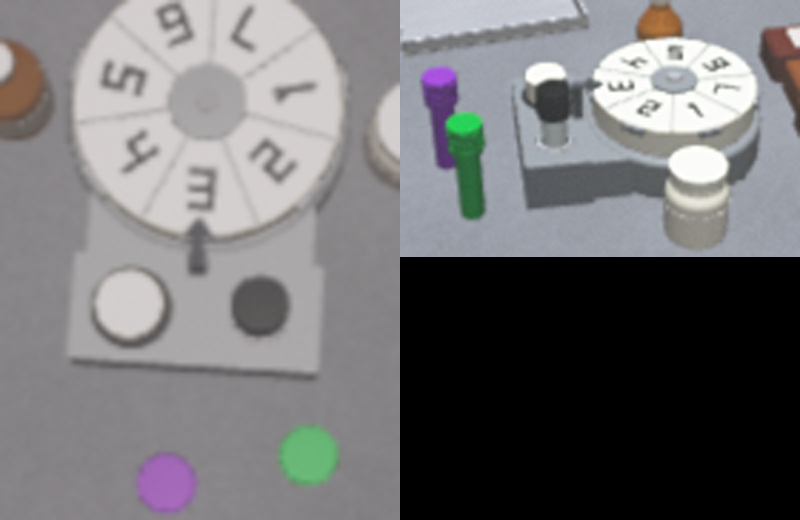

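Cross-checks:
- Pin to button is 83 mm, against 84 mm expected.
- The hub falls where the dispenser frame puts it, at a yaw of about -5°.
- The side view agrees with the top view.

The target is the black pin at (537,-12), with numeral 3 at the pointer. Moving above it now.

```bash
python3 -m creep '[{"dx":-3.4,"dy":3.5},{"dx":-6.8,"dy":7},{"dx":-10.2,"dy":10.5},{"dx":-13.6,"dy":14},{"dx":-17,"dy":17.5}]' && python3 -m creep '[{"dx":-3.4,"dy":3.5},{"dx":-6.8,"dy":7},{"dx":-10.2,"dy":10.5},{"dx":-13.6,"dy":14},{"dx":-17,"dy":17.5}]' && python3 -m creep '[{"dx":-3.4,"dy":3.5,"wz":-3},{"dx":-6.8,"dy":7,"wz":-6},{"dx":-10.2,"dy":10.5,"wz":-8.8},{"dx":-13.6,"dy":14,"wz":-8.8},{"dx":-16.7,"dy":17.4,"wz":-8.8}]' && python3 -m creep '[{},{},{},{},{}]'; python3 - <<'E'
from h import *
c=cap('wrist','w1.png'); print(proj(c,[[537,-12,121],[544,71,85],[445,-42,115],[429,45,115]])); s=ctrl.sense(); print(s['ee_pos'],s['tcp_rot'],np.array(c['mount']).round(2).tolist())
E
```

```text
[[-41.11097739 483.71475072]
 [ 16.8086694  459.91674448]
 [-83.36796756 445.39930017]
 [-48.75014141 435.8965672 ]]
[148.98006352 606.73370749 230.89919734] [-3.14152970e+00  7.39739237e-04  1.32995026e+00] [[1.0, -0.0, -0.0, -0.17], [0.0, 0.96, 0.27, -68.56], [0.0, -0.27, 0.96, -142.66], [0.0, 0.0, 0.0, 1.0]]$[0]: bad value
```

View pics/w1.png

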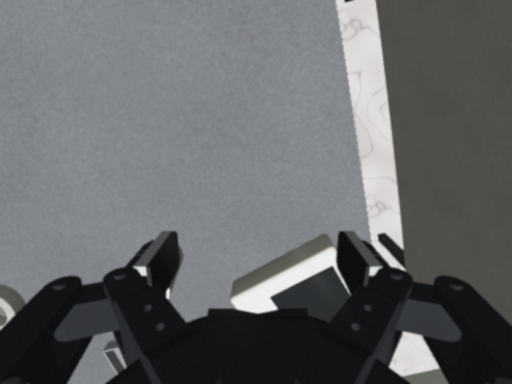

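The arm hasn't moved: the picture shows only the start position. The rows seem to need every key, so I'll fill them in.

```bash
python3 -m creep '[{"dx":-3.4,"dy":3.5,"dz":0,"wx":0,"wy":0,"wz":0,"grip":0},{"dx":-6.8,"dy":7,"dz":0,"wx":0,"wy":0,"wz":0,"grip":0},{"dx":-10.2,"dy":10.5,"dz":0,"wx":0,"wy":0,"wz":0,"grip":0},{"dx":-13.6,"dy":14,"dz":0,"wx":0,"wy":0,"wz":0,"grip":0},{"dx":-17,"dy":17.5,"dz":0,"wx":0,"wy":0,"wz":0,"grip":0}]'
```

```text
time_s: 0.92
ee_pos: [279.1, 398.8, 231.4]
tcp_rot: [3.141, -0.0, 1.33]
force: [0.6, -0.3, 0.6]
finger_gap: 85.6
```

```bash
python3 -m creep '[{"dx":-3.4,"dy":3.5,"dz":0,"wx":0,"wy":0,"wz":0,"grip":0},{"dx":-6.8,"dy":7,"dz":0,"wx":0,"wy":0,"wz":0,"grip":0},{"dx":-10.2,"dy":10.5,"dz":0,"wx":0,"wy":0,"wz":0,"grip":0},{"dx":-13.6,"dy":14,"dz":0,"wx":0,"wy":0,"wz":0,"grip":0},{"dx":-17,"dy":17.5,"dz":0,"wx":0,"wy":0,"wz":0,"grip":0}]' && python3 -m creep '[{"dx":-3.4,"dy":3.5,"dz":0,"wx":0,"wy":0,"wz":-3,"grip":0},{"dx":-6.8,"dy":7,"dz":0,"wx":0,"wy":0,"wz":-6,"grip":0},{"dx":-10.2,"dy":10.5,"dz":0,"wx":0,"wy":0,"wz":-8.8,"grip":0},{"dx":-13.6,"dy":14,"dz":0,"wx":0,"wy":0,"wz":-8.8,"grip":0},{"dx":-16.7,"dy":17.4,"dz":0,"wx":0,"wy":0,"wz":-8.8,"grip":0}]'; python3 - <<'E'
from h import *
cap('wrist'); c=cap('wrist','w2.png'); print(proj(c,[[537,-12,121],[544,71,85],[445,-42,115],[429,45,115]])); s=ctrl.sense(); print(s['ee_pos'],s['tcp_rot'])
E
```

```text
time_s: 1.55
ee_pos: [408.6, 191.9, 231.5]
tcp_rot: [3.141, -0.0, 1.33]
force: [1.0, 0.1, -0.2]
finger_gap: 85.5
time_s: 2.17
ee_pos: [537.7, -12.0, 231.4]
tcp_rot: [3.141, -0.0, 1.483]
force: [-0.1, 0.2, 0.4]
finger_gap: 85.5
[[262.36697629 180.12026198]
 [337.0518071  171.67696325]
 [220.81452549  84.14978729]
 [315.51944185  55.82860366]]
[539.66118794 -13.82840819 231.34958818] [3.13926595e+00 1.22602531e-03 1.47908670e+00]
```

View pics/w2.png

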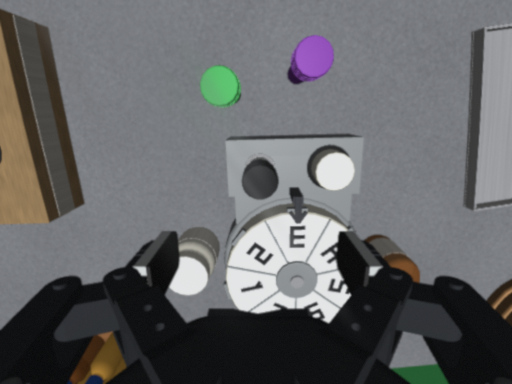

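The grip is at (260,180) and its prediction was (262,180), so they match. The button appears at (332,170), against a predicted (337,172). I'll refine both from this view.

```bash
python3 - <<'E'
from h import *
for k in range(3):
    c=cap('wrist'); im=c['img']; g=cv2.cvtColor(im,cv2.COLOR_RGB2GRAY)
    if k==0:
        print(g[176,236:286]); print(g[168,304:360])
    s=ctrl.sense(); print(s['ee_pos'].round(1),s['tcp_rot'].round(3))
m=np.zeros_like(g); m[145:192,300:362]=g[145:192,300:362]>200
cs=max(cv2.findContours(m,0,1)[0],key=len); e=cv2.fitEllipse(cs); print('btn ellipse',e,onz(c,*e[0],85))
m=np.zeros_like(g); m[155:202,240:281]=g[155:202,240:281]<70
cs=max(cv2.findContours(m,0,1)[0],key=len); print(cv2.boundingRect(cs),cv2.fitEllipse(cs))
a=im[120:240,200:370,::-1]; cv2.imwrite('pics/crop2.png',cv2.resize(a,None,fx=4,fy=4,interpolation=cv2.INTER_CUBIC))
E
```

```text
[158 156 156 144 111  81  72  74  76  75  72  71  69  66  66  66  64  65
  65  65  66  67  66  66  64  65  63  63  62  59  59  59  56  53  51  47
  40  49  98 147 160 161 159 159 161 160 161 160 160 160]
[111  65  43  44  51  66  73  74  77  95 146 204 226 229 229 230 229 229
 229 229 230 229 229 229 229 229 229 229 229 229 230 229 230 229 230 229
 229 229 229 230 229 229 230 230 229 228 219 188 161 153 152 152 152 151
 144 134]
[538.  -12.  231.2] [ 3.142 -0.     1.48 ]
[537.  -10.9 231.1] [-3.141 -0.     1.482]
[536.5 -10.1 231.1] [-3.14  -0.     1.483]
btn ellipse ((329.6047058105469, 175.7938232421875), (33.092655181884766, 36.941650390625), 74.14733123779297) [542.3750276   68.74896705  85.        ]
(241, 165, 31, 36) ((258.66510009765625, 180.0948486328125), (21.95275115966797, 38.58073806762695), 146.6824951171875)
```

View pics/crop2.png

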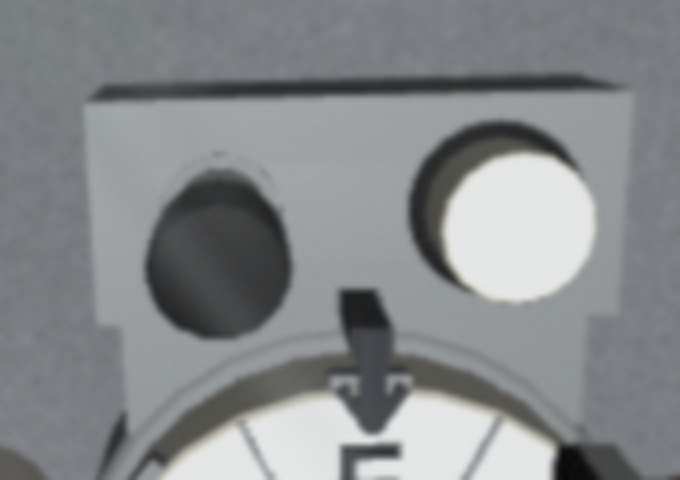

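In the crop, the grip's top face is centred at about (219,267), which is image (254.4,186.4). The button top is at (518,227), which is image (329.2,176.4).

```bash
python3 - <<'E'
from h import *
c=cap('wrist'); L=[];
for k in range(4):
    cap('wrist'); s=ctrl.sense(); L.append(np.r_[s['ee_pos'],s['tcp_rot']%(2*np.pi)])
m=np.mean(L,0); print(m.round(3)); s['ee_pos']=m[:3]; s['tcp_rot']=m[3:]; s['tcp_rot'][1]=0
c['T']=toolT(s)@np.array(c['mount'])
P=onz(c,254.4,186.4,121);B=onz(c,329.2,176.4,85);print(P,B,np.linalg.norm((P-B)[:2]))
for Q in(P,B,np.array([537,-12,0]),np.array([544,71,0])): print((toolT(s)[:3,:3].T@(Q-m[:3])).round(1))
E
```

```text
[536.334  -9.387 231.34    3.142   6.283   1.485]
[536.85508388 -12.98959066 121.        ] [542.28535039  69.79377789  85.        ] 82.961279532945
[ -3.5   0.9 110.3]
[ 79.4  -0.8 146.3]
[ -2.5   1.  231.3]
[ 80.7   0.8 231.3]
```

```bash
python3 -m creep '[{"dx":-0.25,"dy":0,"dz":2,"wx":0,"wy":0,"wz":0,"grip":0.2},{"dx":-0.25,"dy":0,"dz":5,"wx":0,"wy":0,"wz":0,"grip":0.2},{"dx":-0.25,"dy":0,"dz":8,"wx":0,"wy":0,"wz":0,"grip":0.2},{"dx":-0.25,"dy":0,"dz":10,"wx":0,"wy":0,"wz":0,"grip":0.2},{"dx":-0.25,"dy":0,"dz":11,"wx":0,"wy":0,"wz":0,"grip":0.2}]' 30 && python3 -m creep '[{"dx":0,"dy":0,"dz":1.2,"wx":0,"wy":0,"wz":0,"grip":0.2},{"dx":0,"dy":0,"dz":2.4,"wx":0,"wy":0,"wz":0,"grip":0.2},{"dx":0,"dy":0,"dz":3.4,"wx":0,"wy":0,"wz":0,"grip":0.2},{"dx":0,"dy":0,"dz":3.4,"wx":0,"wy":0,"wz":0,"grip":0.2},{"dx":0,"dy":0,"dz":3.4,"wx":0,"wy":0,"wz":0,"grip":0.2}]'
```

```text
time_s: 3.3
ee_pos: [535.7, -12.1, 120.2]
tcp_rot: [-3.14, -0.0, 1.485]
force: [-0.5, -0.1, 0.2]
finger_gap: 68.4
time_s: 3.92
ee_pos: [537.1, -12.9, 87.6]
tcp_rot: [3.141, 0.0, 1.484]
force: [0.0, 1.5, -0.4]
finger_gap: 68.1
```

Slow close to see whether it is centred.

```bash
python3 -m creep '[{"dx":0,"dy":0,"dz":0,"wx":0,"wy":0,"wz":0,"grip":0.4},{"dx":0,"dy":0,"dz":0,"wx":0,"wy":0,"wz":0,"grip":0.55},{"dx":0,"dy":0,"dz":0,"wx":0,"wy":0,"wz":0,"grip":0.7},{"dx":0,"dy":0,"dz":0,"wx":0,"wy":0,"wz":0,"grip":0.8},{"dx":0,"dy":0,"dz":0,"wx":0,"wy":0,"wz":0,"grip":0.8}]' 40; python3 -c "
from h import *
print(ctrl.sense()['force'],ctrl.sense()['wrist_torque'])"
```

```text
time_s: 4.55
ee_pos: [537.3, -13.2, 87.8]
tcp_rot: [3.141, 0.001, 1.483]
force: [-0.2, -1.3, 4.8]
finger_gap: 35.2
[-0.1797983  -1.31032966  4.75743526] [-0.31294416  0.20051514 -0.02111817]
```

Held at a 35 mm gap with about 1 N sideways, so it is well centred. Lifting.

```bash
python3 -m creep '[{"dx":0,"dy":0,"dz":-0.5,"wx":0,"wy":0,"wz":0,"grip":0.8},{"dx":0,"dy":0,"dz":-1.2,"wx":0,"wy":0,"wz":0,"grip":0.8},{"dx":0,"dy":0,"dz":-2,"wx":0,"wy":0,"wz":0,"grip":0.8},{"dx":0,"dy":0,"dz":-2.8,"wx":0,"wy":0,"wz":0,"grip":0.8},{"dx":0,"dy":0,"dz":-3.5,"wx":0,"wy":0,"wz":0,"grip":0.8}]' && python3 -m creep '[{"dx":0,"dy":0,"dz":-1,"wx":0,"wy":0,"wz":0,"grip":0.8},{"dx":0,"dy":0,"dz":-2.5,"wx":0,"wy":0,"wz":0,"grip":0.8},{"dx":0,"dy":0,"dz":-5,"wx":0,"wy":0,"wz":0,"grip":0.8},{"dx":0,"dy":0,"dz":-7.5,"wx":0,"wy":0,"wz":0,"grip":0.8},{"dx":0,"dy":0,"dz":-9,"wx":0,"wy":0,"wz":0,"grip":0.8}]'; python3 - <<'E'
from h import *
c=cap('side'); s=c['img'][120:270,170:370,::-1]; s=cv2.resize(s,(800,600),interpolation=cv2.INTER_CUBIC); cv2.imwrite('pics/s2.png',s)
E
```

```text
time_s: 5.18
ee_pos: [536.8, -12.7, 123.0]
tcp_rot: [3.141, -0.0, 1.484]
force: [0.6, -0.4, -1.3]
finger_gap: 35.2
time_s: 5.8
ee_pos: [537.7, -13.0, 214.6]
tcp_rot: [3.139, 0.0, 1.484]
force: [-0.4, 0.1, -1.9]
finger_gap: 35.2
```

View pics/s2.png

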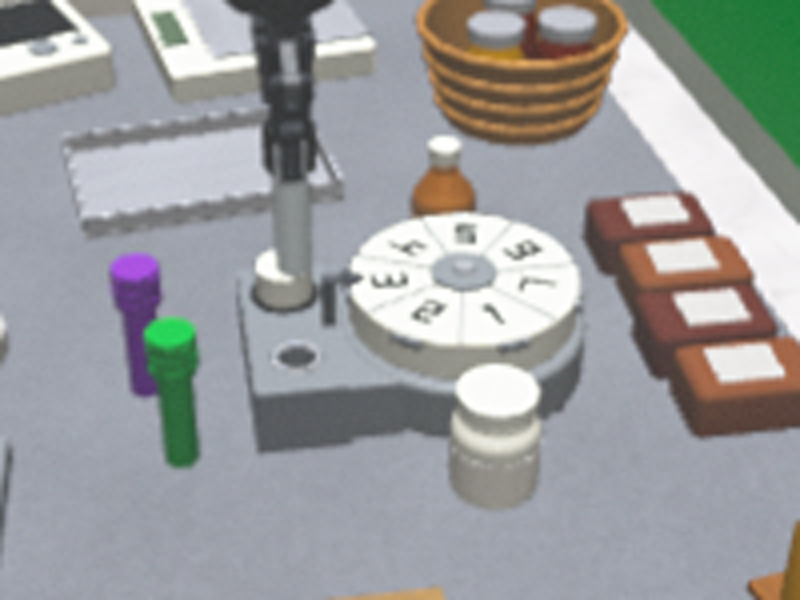

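The pin is free: its sleeve (295,355 in this crop) is empty, the shaft hangs straight in the fingers and the numeral is still 3. Carrying it to the tray.

```bash
python3 -m creep '[{"dx":2,"dy":-0.4,"dz":0,"wx":0,"wy":0,"wz":0,"grip":0.8},{"dx":6,"dy":-1,"dz":0,"wx":0,"wy":0,"wz":0,"grip":0.8},{"dx":10.5,"dy":-2,"dz":0,"wx":0,"wy":0,"wz":0,"grip":0.8},{"dx":15,"dy":-2.8,"dz":0,"wx":0,"wy":0,"wz":0,"grip":0.8},{"dx":19.5,"dy":-3.6,"dz":0,"wx":0,"wy":0,"wz":0,"grip":0.8}]' && python3 -m creep '[{"dx":4.5,"dy":-0.8,"dz":0,"wx":0,"wy":0,"wz":0,"grip":0.8},{"dx":9,"dy":-1.6,"dz":0,"wx":0,"wy":0,"wz":0,"grip":0.8},{"dx":13,"dy":-2.2,"dz":0,"wx":0,"wy":0,"wz":0,"grip":0.8},{"dx":15.9,"dy":-2.7,"dz":0,"wx":0,"wy":0,"wz":0,"grip":0.8},{"dx":15.9,"dy":-2.7,"dz":0,"wx":0,"wy":0,"wz":0,"grip":0.8}]' && python3 -m creep '[{"dx":0,"dy":0,"dz":2,"wx":0,"wy":0,"wz":0,"grip":0.8},{"dx":0,"dy":0,"dz":5,"wx":0,"wy":0,"wz":0,"grip":0.8},{"dx":0,"dy":0,"dz":8,"wx":0,"wy":0,"wz":0,"grip":0.8},{"dx":0,"dy":0,"dz":10,"wx":0,"wy":0,"wz":0,"grip":0.8},{"dx":0,"dy":0,"dz":11.5,"wx":0,"wy":0,"wz":0,"grip":0.8}]' && python3 -m creep '[{"dx":0,"dy":0,"dz":0.3,"wx":0,"wy":0,"wz":0,"grip":0.8},{"dx":0,"dy":0,"dz":0.6,"wx":0,"wy":0,"wz":0,"grip":0.8},{"dx":0,"dy":0,"dz":0.9,"wx":0,"wy":0,"wz":0,"grip":0.8},{"dx":0,"dy":0,"dz":1.1,"wx":0,"wy":0,"wz":0,"grip":0.8},{"dx":0,"dy":0,"dz":1.1,"wx":0,"wy":0,"wz":0,"grip":0.8}]'
```

```text
time_s: 6.48
ee_pos: [516.1, 186.7, 210.9]
tcp_rot: [-3.139, 0.0, 1.484]
force: [0.7, -0.1, -0.8]
finger_gap: 35.0
time_s: 7.1
ee_pos: [502.9, 347.5, 210.7]
tcp_rot: [-3.139, 0.001, 1.487]
force: [0.3, 0.2, -1.4]
finger_gap: 35.0
time_s: 7.72
ee_pos: [503.4, 344.2, 95.4]
tcp_rot: [-3.139, 0.002, 1.483]
force: [-0.4, -0.2, -0.7]
finger_gap: 35.0
time_s: 8.35
ee_pos: [504.9, 345.3, 86.5]
tcp_rot: [3.141, -0.0, 1.484]
force: [-0.4, -0.2, -1.2]
finger_gap: 34.9
```

```bash
python3 -m creep '[{"dx":0,"dy":0,"dz":0.1,"wx":0,"wy":0,"wz":0,"grip":0.8},{"dx":0,"dy":0,"dz":0.2,"wx":0,"wy":0,"wz":0,"grip":0.8},{"dx":0,"dy":0,"dz":0.25,"wx":0,"wy":0,"wz":0,"grip":0.8},{"dx":0,"dy":0,"dz":0.25,"wx":0,"wy":0,"wz":0,"grip":0.8},{"dx":0,"dy":0,"dz":0.25,"wx":0,"wy":0,"wz":0,"grip":0.8}]'
```

```text
time_s: 8.98
ee_pos: [504.9, 345.3, 83.8]
tcp_rot: [-3.142, 0.0, 1.484]
force: [0.2, 0.1, -1.4]
finger_gap: 35.2
```

```bash
python3 -m creep '[{"dx":0,"dy":0,"dz":0.05,"wx":0,"wy":0,"wz":0,"grip":0.8},{"dx":0,"dy":0,"dz":0.1,"wx":0,"wy":0,"wz":0,"grip":0.8},{"dx":0,"dy":0,"dz":0.15,"wx":0,"wy":0,"wz":0,"grip":0.8},{"dx":0,"dy":0,"dz":0.15,"wx":0,"wy":0,"wz":0,"grip":0.8},{"dx":0,"dy":0,"dz":0.15,"wx":0,"wy":0,"wz":0,"grip":0.8}]'
```

```text
time_s: 9.6
ee_pos: [505.1, 345.3, 82.9]
tcp_rot: [3.141, -0.0, 1.484]
force: [-0.3, -1.0, 3.6]
finger_gap: 35.0
```

Contact with the tray floor (+3.6 N). Release and rise.

```bash
python3 -m creep '[{"dx":0,"dy":0,"dz":0,"wx":0,"wy":0,"wz":0,"grip":0.5},{"dx":0,"dy":0,"dz":0,"wx":0,"wy":0,"wz":0,"grip":0.35},{"dx":0,"dy":0,"dz":0,"wx":0,"wy":0,"wz":0,"grip":0.15},{"dx":0,"dy":0,"dz":0,"wx":0,"wy":0,"wz":0,"grip":0.1},{"dx":0,"dy":0,"dz":0,"wx":0,"wy":0,"wz":0,"grip":0.1}]' && python3 -m creep '[{"dx":0,"dy":0,"dz":-1.5,"wx":0,"wy":0,"wz":0,"grip":0.1},{"dx":0,"dy":0,"dz":-3.5,"wx":0,"wy":0,"wz":0,"grip":0.1},{"dx":0,"dy":0,"dz":-6.5,"wx":0,"wy":0,"wz":0,"grip":0.1},{"dx":0,"dy":0,"dz":-9.5,"wx":0,"wy":0,"wz":0,"grip":0.1},{"dx":0,"dy":0,"dz":-12,"wx":0,"wy":0,"wz":0,"grip":0.1}]'; python3 - <<'E'
from h import *
c=cap('side'); s=c['img'][100:250,150:350,::-1]; s=cv2.resize(s,(800,600),interpolation=cv2.INTER_CUBIC); cv2.imwrite('pics/s3.png',s)
E
```

```text
time_s: 10.22
ee_pos: [504.9, 345.3, 82.2]
tcp_rot: [-3.142, 0.0, 1.484]
force: [-0.1, -0.6, 0.1]
finger_gap: 76.7
time_s: 10.85
ee_pos: [505.5, 345.6, 205.1]
tcp_rot: [3.139, -0.001, 1.484]
force: [0.1, 0.8, -0.1]
finger_gap: 76.8
```

View pics/s3.png

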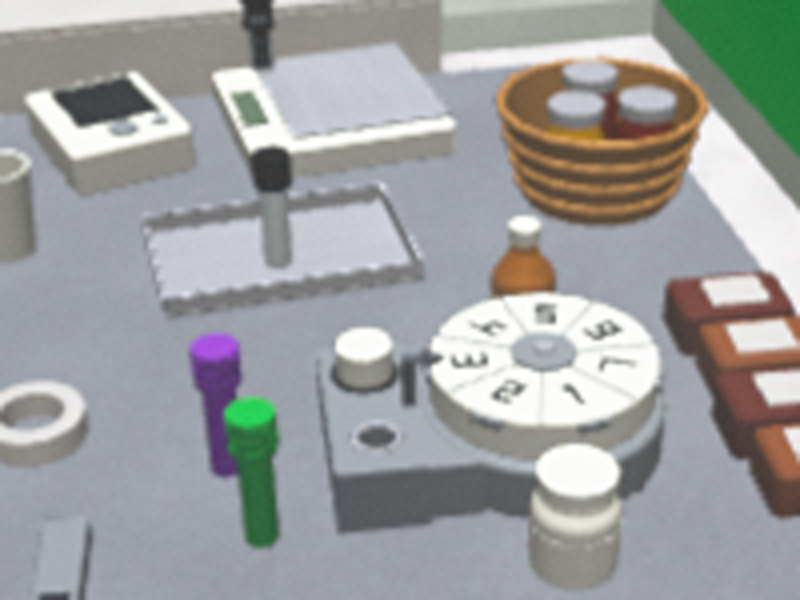

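The pin stands upright in the tray (270,205 in the crop), the button is up and 3 is still at the pointer. Moving above the button with the fingers shut.

```bash
python3 -m creep '[{"dx":-3,"dy":0.7,"dz":0,"wx":0,"wy":0,"wz":0,"grip":1},{"dx":-7,"dy":1.6,"dz":0,"wx":0,"wy":0,"wz":0,"grip":1},{"dx":-12,"dy":2.7,"dz":0,"wx":0,"wy":0,"wz":0,"grip":1},{"dx":-17,"dy":3.9,"dz":0,"wx":0,"wy":0,"wz":0,"grip":1},{"dx":-22,"dy":5,"dz":0,"wx":0,"wy":0,"wz":0,"grip":1}]' && python3 -m creep '[{"dx":-3,"dy":0.7,"dz":0,"wx":0,"wy":0,"wz":0,"grip":1},{"dx":-5.1,"dy":1.2,"dz":2,"wx":0,"wy":0,"wz":0,"grip":1},{"dx":-5.1,"dy":1.2,"dz":5,"wx":0,"wy":0,"wz":0,"grip":1},{"dx":-5.1,"dy":1.2,"dz":8,"wx":0,"wy":0,"wz":0,"grip":1},{"dx":-5.1,"dy":1.2,"dz":10,"wx":0,"wy":0,"wz":0,"grip":1}]'; python3 - <<'E'
from h import *
for k in range(3): c=cap('wrist'); s=ctrl.sense(); print(s['ee_pos'],s['force'],s['finger_gap'])
s=cap('side')['img'][150:250,210:320,::-1]; cv2.imwrite('pics/s4.png',np.hstack([cv2.resize(s,(440,400)),cv2.resize(c['img'][200:384,150:370,::-1],(360,400))]))
E
```

```text
time_s: 11.52
ee_pos: [535.8, 120.3, 202.8]
tcp_rot: [3.14, -0.0, 1.484]
force: [0.4, 0.1, -0.0]
finger_gap: 0.1
time_s: 12.15
ee_pos: [542.3, 69.7, 101.2]
tcp_rot: [-3.14, 0.0, 1.483]
force: [0.2, -0.4, -0.5]
finger_gap: 0.3
[540.50068413  69.74767902  98.75317754] [-1.58177593  0.79557259 -1.80258968] 0.024587862462201935
[540.71208331  69.822884   100.06701766] [-1.18707807  0.61859215  0.92374103] 0.23506518566881487
[541.93610521  69.89020936 101.52531593] [-0.10551542  0.52608831 -0.30719814] -0.16461975804334938
```

View pics/s4.png

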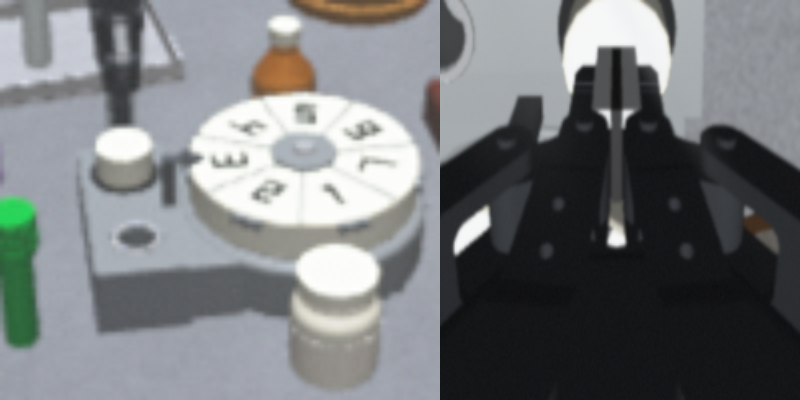

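The fingertips are centred over the button. First press, at about 30 mm/s.

```bash
python3 -m creep '[{"dx":0,"dy":0,"dz":0.6,"wx":0,"wy":0,"wz":0,"grip":1},{"dx":0,"dy":0,"dz":1.2,"wx":0,"wy":0,"wz":0,"grip":1},{"dx":0,"dy":0,"dz":1.6,"wx":0,"wy":0,"wz":0,"grip":1},{"dx":0,"dy":0,"dz":2.0,"wx":0,"wy":0,"wz":0,"grip":1},{"dx":0,"dy":0,"dz":2.4,"wx":0,"wy":0,"wz":0,"grip":1}]' && python3 -m creep '[{"dx":0,"dy":0,"dz":0.4,"wx":0,"wy":0,"wz":0,"grip":1},{"dx":0,"dy":0,"dz":0.8,"wx":0,"wy":0,"wz":0,"grip":1},{"dx":0,"dy":0,"dz":1.1,"wx":0,"wy":0,"wz":0,"grip":1},{"dx":0,"dy":0,"dz":1.3,"wx":0,"wy":0,"wz":0,"grip":1},{"dx":0,"dy":0,"dz":1.3,"wx":0,"wy":0,"wz":0,"grip":1}]'
```

```text
time_s: 12.98
ee_pos: [543.1, 69.9, 78.4]
tcp_rot: [3.141, -0.0, 1.484]
force: [-0.8, 0.6, 2.1]
finger_gap: -0.0
time_s: 13.6
ee_pos: [543.1, 69.9, 65.4]
tcp_rot: [3.142, -0.0, 1.484]
force: [-1.4, 0.5, 4.0]
finger_gap: 0.1
```

```bash
python3 -m creep '[{"dx":0,"dy":0,"dz":0.1,"wx":0,"wy":0,"wz":0,"grip":1},{"dx":0,"dy":0,"dz":0.2,"wx":0,"wy":0,"wz":0,"grip":1},{"dx":0,"dy":0,"dz":0.25,"wx":0,"wy":0,"wz":0,"grip":1},{"dx":0,"dy":0,"dz":0.25,"wx":0,"wy":0,"wz":0,"grip":1},{"dx":0,"dy":0,"dz":0.25,"wx":0,"wy":0,"wz":0,"grip":1}]'
```

```text
time_s: 14.22
ee_pos: [543.3, 69.9, 64.8]
tcp_rot: [3.141, 0.0, 1.484]
force: [-5.2, -0.4, 14.5]
finger_gap: 0.1
```

Hard stop reached (14.5 N). Release fully and check.

```bash
python3 -m creep '[{"dx":0,"dy":0,"dz":-0.6,"wx":0,"wy":0,"wz":0,"grip":1},{"dx":0,"dy":0,"dz":-1.4,"wx":0,"wy":0,"wz":0,"grip":1},{"dx":0,"dy":0,"dz":-2.4,"wx":0,"wy":0,"wz":0,"grip":1},{"dx":0,"dy":0,"dz":-3.5,"wx":0,"wy":0,"wz":0,"grip":1},{"dx":0,"dy":0,"dz":-4.0,"wx":0,"wy":0,"wz":0,"grip":1}]'; python3 - <<'E'
from h import *
s=cap('side')['img'][150:250,210:320,::-1]; cv2.imwrite('pics/s5.png',cv2.resize(s,(440,400),interpolation=cv2.INTER_CUBIC))
E
```

```text
time_s: 14.85
ee_pos: [543.5, 69.9, 103.7]
tcp_rot: [3.141, -0.0, 1.484]
force: [0.4, -0.4, 0.3]
finger_gap: 0.1
```

View pics/s5.png

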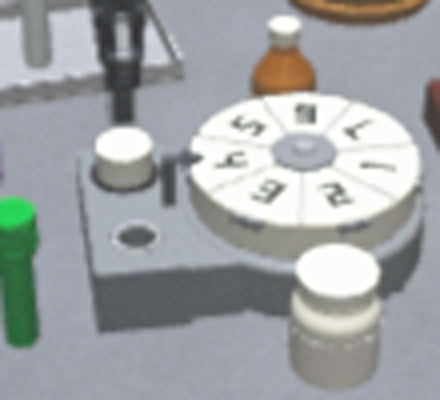

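Numeral 4 is now at the pointer (230,160) and the button is up. Second and last press, with the same stroke.

```bash
python3 -m creep '[{"dx":0,"dy":0,"dz":0.8,"wx":0,"wy":0,"wz":0,"grip":1},{"dx":0,"dy":0,"dz":1.5,"wx":0,"wy":0,"wz":0,"grip":1},{"dx":0,"dy":0,"dz":1.9,"wx":0,"wy":0,"wz":0,"grip":1},{"dx":0,"dy":0,"dz":2.3,"wx":0,"wy":0,"wz":0,"grip":1},{"dx":0,"dy":0,"dz":2.7,"wx":0,"wy":0,"wz":0,"grip":1}]' && python3 -m creep '[{"dx":0,"dy":0,"dz":0.4,"wx":0,"wy":0,"wz":0,"grip":1},{"dx":0,"dy":0,"dz":0.8,"wx":0,"wy":0,"wz":0,"grip":1},{"dx":0,"dy":0,"dz":1.2,"wx":0,"wy":0,"wz":0,"grip":1},{"dx":0,"dy":0,"dz":1.3,"wx":0,"wy":0,"wz":0,"grip":1},{"dx":0,"dy":0,"dz":1.3,"wx":0,"wy":0,"wz":0,"grip":1}]'
```

```text
time_s: 15.52
ee_pos: [542.6, 69.9, 75.4]
tcp_rot: [-3.141, 0.0, 1.484]
force: [-1.5, 1.0, 1.7]
finger_gap: 0.2
time_s: 16.15
ee_pos: [543.1, 70.0, 64.7]
tcp_rot: [3.141, 0.0, 1.484]
force: [-6.9, 0.2, 15.5]
finger_gap: -0.1
```

```bash
python3 -m creep '[{"dx":0,"dy":0,"dz":-0.6,"wx":0,"wy":0,"wz":0,"grip":1},{"dx":0,"dy":0,"dz":-1.4,"wx":0,"wy":0,"wz":0,"grip":1},{"dx":0,"dy":0,"dz":-2.8,"wx":0,"wy":0,"wz":0,"grip":1},{"dx":0,"dy":0,"dz":-5,"wx":0,"wy":0,"wz":0,"grip":1},{"dx":0,"dy":0,"dz":-8,"wx":0,"wy":0,"wz":0,"grip":1}]' && python3 -m creep '[{"dx":0,"dy":0,"dz":-3,"wx":0,"wy":0,"wz":0,"grip":1},{"dx":0,"dy":0,"dz":-6,"wx":0,"wy":0,"wz":0,"grip":1},{"dx":0,"dy":0,"dz":-8,"wx":0,"wy":0,"wz":0,"grip":1},{"dx":0,"dy":0,"dz":-8,"wx":0,"wy":0,"wz":0,"grip":1},{"dx":0,"dy":0,"dz":-8,"wx":0,"wy":0,"wz":0,"grip":1}]'; python3 - <<'E'
from h import *
s=cap('side')['img'][100:290,130:370,::-1]; cv2.imwrite('pics/s6.png',cv2.resize(s,(758,600),interpolation=cv2.INTER_CUBIC))
E
```

```text
time_s: 16.77
ee_pos: [542.7, 69.9, 143.3]
tcp_rot: [-3.141, 0.0, 1.484]
force: [1.2, -0.6, -0.0]
finger_gap: 0.2
time_s: 17.4
ee_pos: [542.6, 69.9, 222.1]
tcp_rot: [-3.141, 0.0, 1.484]
force: [-0.1, 0.4, -0.2]
finger_gap: -0.1
```

View pics/s6.png

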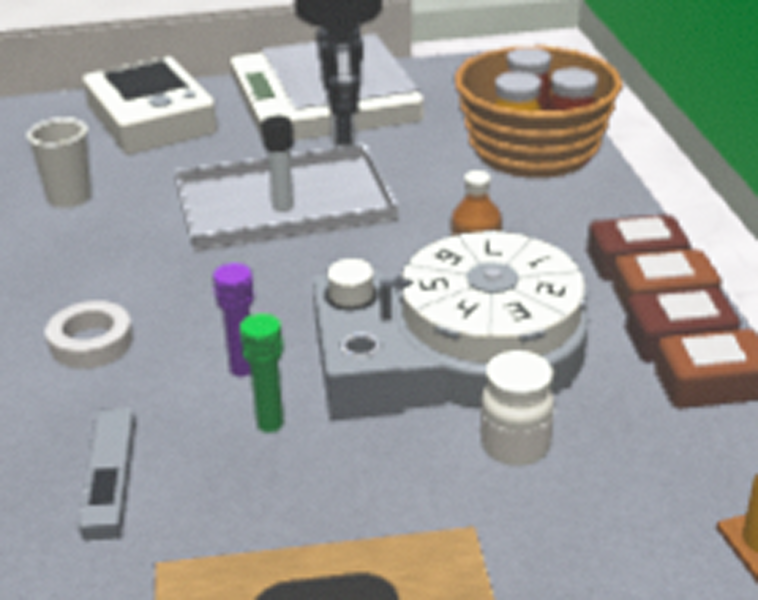

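Numeral 5 is at the pointer (432,284), the button is up, the pin stands in the tray (280,165) and the arm is clear.

```bash
python3 -c "
from plant import ctrl
print(ctrl.sign_off())"
```

```text
the job is handed in; nothing more can be done
None
```

The carousel is ready for the fifth dose and the job is handed in, finished at about 17.5 s of the 64 s allowed. I drew the black lock pin straight up out of its sleeve, stood it in the steel tray, then pressed and released the step button twice, taking the carousel from 3 to 4 to 5.

- **Presses:** both reached the hard stop, at about 15 N.
- **Final picture:** 5 stands at the pointer, the button is up, the pin is upright in the tray and the arm is clear. The bottle, jar, green and purple look-alikes and glove carton look undisturbed. I checked those by eye only and did not measure them again, and the carton was only partly in view.
- **Disagreements:** the first move call was refused because its rows lacked some keys, and nothing moved. The top and wrist cameras differed by about 2 mm on the pin and button, so I went between the two readings.

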